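Index and lock the bridge-trimming carriage

TASK

On the instrument maker's bench, push the carriage board (it carries a small bridge blank) along the rails of the wooden jig until you feel it drop into the locating notches, both ends fully down. Then swing the wooden turn-button round until it lies square across the carriage, at its stop pin, and leave everything like that. Do it all by pushing with a fingertip: do not lift or tip the carriage, and leave the other things on the bench alone.

Things in the scene. Friction and masses are not known exactly. Their poses are not given: they have to be found in the camera images.
- jig: Fixed wooden jig: grey-faced base 15 mm thick, jig x -220 to +200 mm, y +-95 mm, with two rails and two side fences along x. Origin at bench level. x axis: the direction the carriage must be pushed; y to the left of it, z up. Rails 20 mm wide at y = +-45 mm, tops 35 mm above the bench. Fences: inner faces y = +-62 mm, 12 mm thick, tops at 50 mm. Nothing stands over the rails behind the carriage.
- notch_place (a point): Point of the jig (x = 60 mm, y = 0, 28 mm above the bench) where the carriage origin lies once dropped, +-3 mm play along x. Each rail has two notches, 24 mm long, 7 mm deep, under the carriage: both feet drop at once, and the notch walls then stop it going further. No other notch catches it on the way.
- saw_guide (a point): Top of a small dark saw guide, 24 x 18 mm, 75 mm high, standing outside the jig's left fence at jig x = 135 mm, y = 84 mm. Not to be used.
- carriage: Loose pale plywood board, 0.35 to 0.7 kg, 200 (x) x 120 x 12 mm on two cross feet 9 mm high; 2 mm play at each fence. x axis along jig x. Origin at its middle, level with the feet's undersides: 35 mm above the bench on the rails, 28 mm dropped. Deck top 21 mm above the origin. Dark blank glued on the deck, x 0 to 100, y 18 to 46, 10 mm thick. Starts 40 to 120 mm short of the notches; slides with 2 to 5 N.
- push_face (a point): Middle of the top rear edge of the carriage's push block, a wooden block 60 mm wide, 22 mm thick on its rear end. Its rear face is flush with the board's rear edge, 100 mm behind (-x) the carriage origin; this point is 53 mm above that origin, 32 mm above the deck top.
- carriage_front (a point): Point on the underside of the carriage's front foot, 85 mm ahead (+x) of the carriage origin: 35 mm above the bench on the rails, 28 mm when dropped.
- carriage_rear (a point): Point on the underside of the carriage's rear foot, 85 mm behind (-x) the carriage origin: 35 mm above the bench on the rails, 28 mm when dropped.
- turn_button (a joint): Angle (rad) of the dark wooden turn-button on the jig's right side: 0 = along jig +x, positive anticlockwise from above, 1.57 = square across the carriage, where its brass stop pin stops it. Starts -0.5 to 0.05; stays where left (under 1 N at the peg). Bar reaches 85 mm from the pivot, 20 mm wide, 51.5 to 63.5 mm above the bench: clears the dropped deck by 2.5 mm, blocked by its side if not dropped.
- button_peg (a point): Centre of the top of the upright peg on the turn-button: 12 mm diameter, 70 mm from the pivot, top 93.5 mm above the bench, standing 30 mm above the bar.
- button_pivot (a point): Turn-button's pivot axis, at the top of the bar, 63.5 mm above the bench: at jig x = 0, y = -88 mm.
- tape_roll: Bystander: brown roll of tape, 90 mm across, 48 mm high, lying flat; origin at the centre of its underside.
- sanding_block: Bystander: cork sanding block 90 x 55 x 30 mm; origin at the centre of its underside.
- glue_bottle: Bystander: white glue jar, 52 mm across, 100 mm high; origin at the centre of its underside.
- screwdriver: Bystander: screwdriver lying on the bench, about 200 mm long, handle to its -x; origin under its middle.
Things that resemble listed ones, but are neither listed nor needed, are in the scene too. Several things have the shape of the carriage; the one meant has the colours described above.

How it is judged (in metres and radians):
On the way, in this order (a step that is already met when the one before it is completed fails the run):
1. the carriage has dropped into the notches at both ends (z of each of carriage_front, carriage_rear in the frame of jig below 0.0305 m and x of carriage in the frame of jig between 0.052 and 0.068 m), for 0.2 s.
2. the turn-button lies across the dropped carriage (all of step 1 and value of joint turn_button above 1.45 rad), for 0.2 s.
At the end, for the whole second after the job is handed in: Both feet of the carriage are down in the notches (undersides less than 30.5 mm above the jig's underside, carriage origin at jig x 52 to 68 mm), the turn-button stands at more than 1.45 rad (1.57 is square across), and both are at rest (all of step 2 and linear speed of carriage below 0.01 m/s and velocity of joint turn_button below 0.05 rad/s); the robot touches nothing.
It fails at once if the carriage is lifted (a foot more than 12 mm above the rail tops) or tipped (z of any of carriage_front, carriage_rear in the frame of jig above 0.047 m or angle between carriage's own z axis and vertical above 0.15 rad).
It fails at once if a bystander is moved by more than 25 mm (distance of any of tape_roll, sanding_block, glue_bottle, screwdriver from where it was at the start of the episode above 0.025 m).
It also fails if it takes over 53 s, if anything falls off the work surface, if the arm or the gripper's body presses on something with over 40 N, if the wrist force passes 120 N, or if a joint passes its speed limit or range.

ROBOT

A 7-joint arm with a two-finger parallel gripper is mounted at the origin on the work surface. World frame = base frame: x ahead of the robot, y to its left, z up, the work surface at z = 0. Lengths are in mm, angles in rad, forces in N, time in s.
With the tool pointing down it reaches from about 425 to 875 mm from the base axis. Payload 4.7 kg.
Tool frame: the origin (TCP) lies at the very end of the fingers, on their centre line; the grasp point (between the pads) lies 19 mm behind it; z points along the fingers, y is the direction in which the jaws open and shut (so a half turn about z gives the same grasp; the last joint's range is limited). The gripper opens to 87 mm and grips with 3 to 60 N. Pads are 19 mm wide; open, the fingers measure 117 mm over their backs; the gripper's body (75 mm by 190 mm) begins 51 mm behind the grasp point.
Start: joints at [0.014, 0.321, -0.07, 1.45, 0.023, 1.371, -0.057], TCP at [650.02, -0.025, 222.587] pointing down, gripper open.
Joint ranges: [-2.86, 2.86], [-0.3, 2.09], [-1.38, 1.24], [0.06, 2.45], [-1.56, 4.7], [0.09, 2.05], [-2.69, 2.69]. Speed limits (rad/s): [2.57, 2.57, 3.14, 3.14, 3.14, 3.14, 3.14].

INTERFACE

Orientations are given as a unit quaternion [x, y, z, w].
In Python, from rig import * gives the robot as it stands.
- The arm moves only by the tool carry_out, never from a script. Its argument "deltas" is text: rows parted by semicolons, each of 7 numbers parted by spaces: the shift along the world's x, y, z in mm, then the turn, a rotation vector about the world's x, y, z in rad, then the closure, from 0 (fully open) to 1 (shut). A call has exactly 10 rows; each row shifts and turns the commanded pose from where the row before left it; what a row does not reach is not made up. A row lasts 1/8 s, in which the tool goes at most 62.5 mm and 10.7 degrees, less where a joint would pass 70% of its speed; a pose out of reach is approached as far as the arm can. A call with a gripper value outside its range is refused whole. The fingers move at their own pace and stop on an object; "force" is the grip in N (left out, the last holds). Time passes only in rows, so rows that do not move let the fingers close, or fill a call up. It gives the time, the measured TCP pose, the force and the opening at its end, in the units of the state.
- state(): the state, without advancing time (a new reading comes with each control period).
- read_camera(name): name is "scene" or "side" or "wrist"; returns (picture, depth): 420x560x3 uint8, red, green, blue; 420x560 float32, mm along the optical axis (not along the pixel's ray), 0 where there is no reading.
- camera_params(name): a dict with "mtx" (3x3 intrinsics, pixels), "k1" (the pictures are not rectified: a ray, as slopes to the right and down, at radius r is drawn at 1 + k1 r^2 times it, then the intrinsics apply), "eye" and "attitude" of the camera in the world; the wrist camera has in their place "mount" (4x4, takes a point from camera to tool coordinates, whose origin is the TCP and whose axes are the flange's). Camera axes: x right, y up, looking along -z (the intrinsics and any distortion apply to the point x, -y, -z); pixel columns grow to the right and rows downward; lengths in mm; the calibration is good to about 2 mm. A picture is of the moment at which its call begins: read the wrist's pose just before it. camera_params takes no time and is no camera call.
- sign_off(): hands the job in, once; it reports no verdict.
The state is a dict: "clock": time; "joint_pos": joint angles; "joint_vel": joint speeds; "effort": joint torques, N m; "tcp_pos": TCP position; "tcp_rot": TCP orientation; "wrist_force": force on the tool from outside, world axes, zero at the start; "moment": the same for the moment, N m; "finger_gap": opening from 0.0 (shut) to 1.0 (fully open).
Only numpy, scipy, OpenCV 4.12 (cv2) and the standard library are available. Lean on these libraries where they do the work, as an engineer would, in place of code of your own. Each camera call takes 0.05 s, during which the arm holds its last target.

## Working session

There is one attempt and no reset: what is moved stays moved. The work goes in short steps, Python scripts to look and compute and a tool call to move; the robot and the scene stay as the last step left them, time stands still between calls to the robot, and variables do not carry over. Pictures are saved under pics/ and viewed, and the job is handed in when it is done.

Besides the shell and the picture viewer there is one more tool, called after "Request:" in YAML: its name, and indented under it one key for each argument. carry_out: Moves the arm, as the interface text tells. Its arguments: {"type":"object","properties":{"deltas":{"type":"string"},"force":{"type":"number"}},"required":["deltas"]}

```bash
mkdir -p pics; ls; cat > h.py <<'E'
import numpy as np, cv2
from rig import *
E
python3 - <<'E'
from h import *
print(state())
for n in ["scene","side"]:
    p,d=read_camera(n); np.savez(n+"0.npz",p=p,d=d); cv2.imwrite(f"pics/{n}0.png",cv2.resize(p[:,:,::-1],(800,600)))
    print(n,camera_params(n))
print(camera_params("wrist"))
E
```

```text
pics
{'clock': 0.0, 'joint_pos': array([ 0.01411172,  0.32186366, -0.07008618,  1.45164022,  0.02260933,
        1.37080788, -0.05691212]), 'joint_vel': array([ 0.0008075 ,  0.0003529 ,  0.00013759,  0.00056155,  0.00179882,
       -0.00237612,  0.00044324]), 'effort': array([-2.58547143e-04, -4.91284704e+01, -4.03903294e-01, -3.12526345e+01,
       -6.40594075e-02,  4.37659642e-02,  1.61017233e-04]), 'tcp_pos': array([ 6.49456563e+02, -5.99623873e-02,  2.21452593e+02]), 'tcp_rot': array([ 7.07103199e-01,  7.07109704e-01, -7.19303605e-04, -6.44752690e-04]), 'wrist_force': array([-0.29497815,  0.26720377, -0.94724177]), 'moment': array([-0.02824708, -0.01181237,  0.00036751]), 'finger_gap': 0.9988672038261124}
scene {'mtx': array([[529.05047417,   0.        , 270.75011825],
       [  0.        , 529.05047417, 217.916649  ],
       [  0.        ,   0.        ,   1.        ]]), 'k1': -0.049180832647771455, 'eye': array([1163.07452151, -556.26146386, 1125.26699689]), 'attitude': array([0.32215247, 0.12693424, 0.35648675, 0.86776879])}
side {'mtx': array([[385.10453735,   0.        , 271.93042842],
       [  0.        , 385.10453735, 207.05215186],
       [  0.        ,   0.        ,   1.        ]]), 'k1': -0.04086743797978393, 'eye': array([  16.86298422, -688.94889891,  755.20197629]), 'attitude': array([ 0.43446913, -0.1387641 , -0.26325988,  0.85010313])}
{'mtx': array([[309.50416829,   0.        , 280.21051877],
       [  0.        , 309.50416829, 206.20327135],
       [  0.        ,   0.        ,   1.        ]]), 'k1': 0.011083627831484257, 'mount': array([[-1.29134627e-04,  9.64568770e-01,  2.63831521e-01,
         6.98569153e+01],
       [ 9.99999989e-01,  1.42871467e-04, -3.28798052e-05,
        -1.90162221e-02],
       [-6.94088296e-05,  2.63831514e-01, -9.64568778e-01,
        -1.61675845e+02],
       [ 0.00000000e+00,  0.00000000e+00,  0.00000000e+00,
         1.00000000e+00]])}
```

View pics/scene0.png

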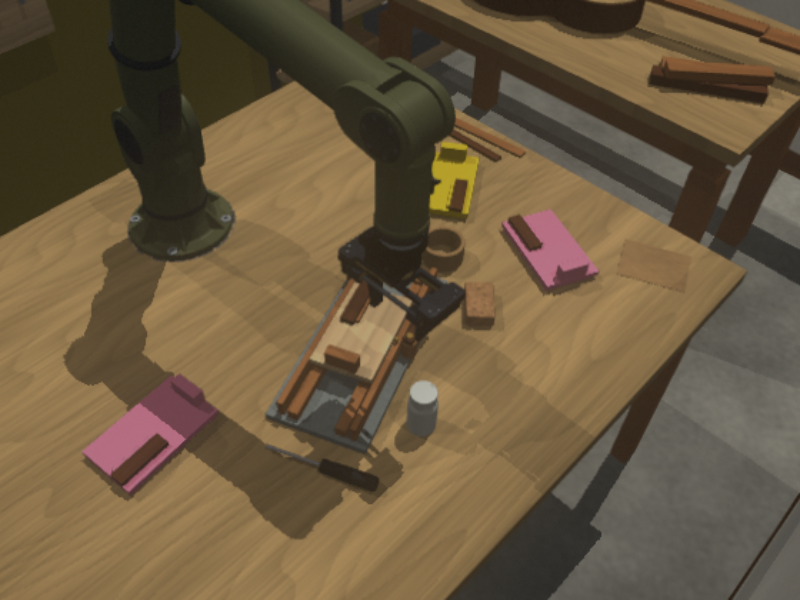

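View pics/side0.png

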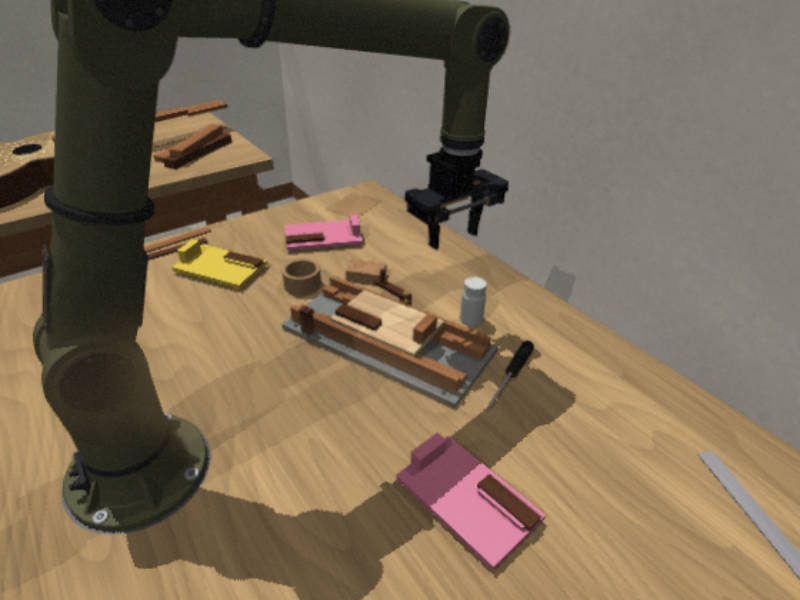

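```bash
cat >> h.py <<'E'
from scipy.spatial.transform import Rotation as R
def rays(n,uv):
    c=camera_params(n); K=c["mtx"]; uv=np.atleast_2d(np.array(uv,float))
    pts=np.array([(uv[:,0]-K[0,2])/K[0,0],(uv[:,1]-K[1,2])/K[1,1]]).T
    s=pts.copy()
    for _ in range(20): s=pts/(1+c["k1"]*(s**2).sum(1,keepdims=True))
    d=np.c_[s[:,0],-s[:,1],-np.ones(len(s))]
    if n=="wrist":
        st=state(); M=c["mount"]; Rt=R.from_quat(st["tcp_rot"]).as_matrix()
        return st["tcp_pos"]+Rt@M[:3,3], d@(Rt@M[:3,:3]).T
    return c["eye"], d@R.from_quat(c["attitude"]).as_matrix().T
def atz(n,uv,z):
    o,d=rays(n,uv); z=np.broadcast_to(z,len(d)); return o+d*((z-o[2])/d[:,2])[:,None]
def proj(n,P):
    c=camera_params(n);K=c["mtx"];P=np.atleast_2d(P)
    if n=="wrist":
        st=state(); M=c["mount"]; Rt=R.from_quat(st["tcp_rot"]).as_matrix()
        o=st["tcp_pos"]+Rt@M[:3,3];A=Rt@M[:3,:3]
    else: o=c["eye"];A=R.from_quat(c["attitude"]).as_matrix()
    q=(P-o)@A; s=np.c_[q[:,0]/-q[:,2],-q[:,1]/-q[:,2]]; s=s*(1+c["k1"]*(s**2).sum(1,keepdims=True))
    return s*[K[0,0],K[1,1]]+[K[0,2],K[1,2]]
def bydepth(n,uv,d):
    o,r=rays(n,uv); uv=np.atleast_2d(uv).astype(int); return o+r*d[uv[:,1],uv[:,0]][:,None]
E
python3 - <<'E'
from h import *
for n,(x,y,w,h) in dict(scene=(180,165,160,160),side=(190,175,190,120)).items():
    p=np.load(n+"0.npz")["p"][y:y+h,x:x+w]; f=min(800//w,600//h)
    cv2.imwrite(f"pics/{n}0c.png",cv2.resize(p[:,:,::-1],None,fx=f,fy=f,interpolation=cv2.INTER_CUBIC)); print(n,f)
E
```

```text
scene 3
side 4
```

View pics/scene0c.png

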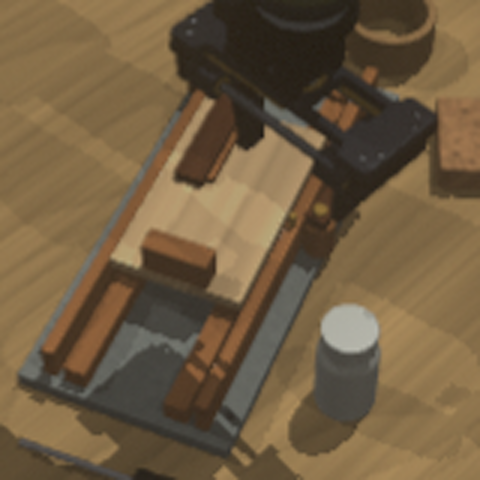

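View pics/side0c.png

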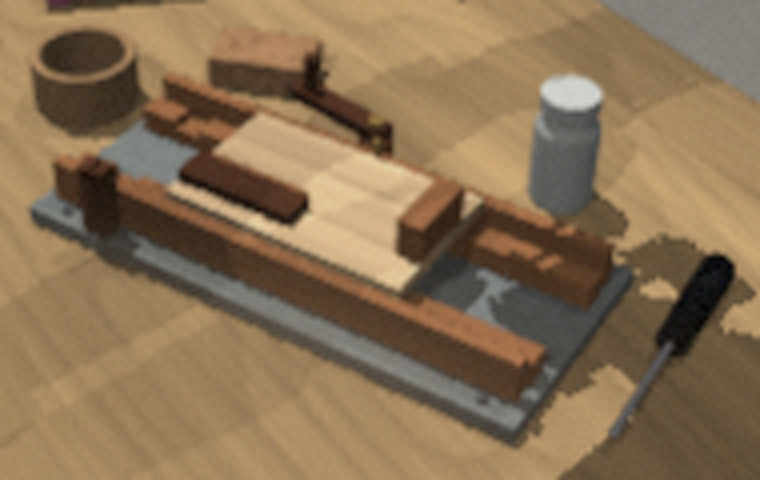

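```bash
python3 - <<'E'
from h import *
S=lambda l:np.array(l)/4.+[190,175]
C=lambda l:np.array(l)/3.+[180,165]
print("corners side RL,RR,FL",atz("side",S([(516,429),(630,271),(33,208)]),15).round(1))
print("corners scene RL RR",atz("scene",C([(22,377),(230,449)]),15).round(1))
print("push block top rear edge scene",atz("scene",C([(141,252),(213,276)]),88).round(1))
print("deck rear corners",atz("scene",C([(110,262),(240,305)]),56).round(1))
print("push block top rear edge side", atz("side",S([(407,223),(461,185)]),88).round(1))
print("deck rear corners side",atz("side",S([(403,290),(487,205)]),56).round(1))
print("peg top side",atz("side",S([(313,45)]),93.5).round(1),"pivot",atz("side",S([(378,120)]),66).round(1), atz("scene",C([(322,208)]),66))
z=np.load("scene0.npz");print(bydepth("scene",C([(180,240),(350,330),(430,140)]),z["d"]).round(1))
z=np.load("side0.npz");print(bydepth("side",S([(570,95),(300,120),(350,200),(313,45)]),z["d"]).round(1))
E
```

```text
corners side RL,RR,FL [[ 517.2 -188.8   15. ]
 [ 687.5 -116.3   15. ]
 [ 359.   195.1   15. ]]
corners scene RL RR [[ 525.6 -186.2   15. ]
 [ 695.1 -112.7   15. ]]
push block top rear edge scene [[543.4 -64.3  88. ]
 [602.5 -39.7  88. ]]
deck rear corners [[513.6 -74.6  56. ]
 [622.1 -28.7  56. ]]
push block top rear edge side [[529.6 -50.1  88. ]
 [586.8 -37.7  88. ]]
deck rear corners side [[508.7 -75.4  56. ]
 [614.9 -35.7  56. ]]
peg top side [[598.1 165.1  93.5]] pivot [[603.6  83.8  66. ]] [[605.04112621  87.19583995  66.        ]]
[[558.7 -34.9  91.1]
 [722.1  -6.9 100.3]
 [585.2 260.4  -1.8]]
[[714.8  -8.1  99.1]
 [606.5 196.8  -1.8]
 [534.6  23.5  57.5]
 [653.8 246.9  30.1]]
```

```bash
cat >> h.py <<'E'
A=np.radians(112.9); JX=np.array([np.cos(A),np.sin(A)]); JY=np.array([-JX[1],JX[0]]); J0=np.array([605-81.1,86-34.2])
J0=np.array([521.5,-187.5])+220*JX-95*JY
def w(x,y): return J0+x*JX+y*JY
def j(P): P=np.atleast_2d(P)[:,:2]-J0; return np.c_[P@JX,P@JY]
E
python3 - <<'E'
from h import *
print(J0,JX,JY,"pivot",w(0,-88), "carr pts", j([[573,-52],[558,-44],[567.8,-51.6],[561.8,-55.5],[598,165]]).round(1))
print("target",w(-155,0).round(1), "rel",w(-155,0)-[650,0])
E
```

```text
[523.4053445   52.12756449] [-0.38912395  0.92118541] [-0.92118541 -0.38912395] pivot [604.46966019  86.3704721 ] carr pts [[-115.2   -5.2]
 [-102.     5.5]
 [-112.8   -0.5]
 [-114.1    6.5]
 [  74.9 -112.6]]
target [583.7 -90.7] rel [-66.28044323 -90.65617337]
```

Look-alikes, by pixel in the 800x600 scene view: the pale board in the jig (360,335), pink boards (150,430) and (550,250), and a yellow board (455,180). The description fits the pale plywood one in the jig, and the close crop shows its blank and push block. I'll move behind it, above.

Request:
carry_out:
  deltas: "-11 -15 0 0 0 0.08 1; -11 -15 0 0 0 0.08 1; -11 -15 0 0 0 0.08 1; -11 -15 0 0 0 0.08 1; -11 -15 0 0 0 0.08 1; -11 -15 0 0 0 0 1; 0 0 0 0 0 0 1; 0 0 0 0 0 0 1; 0 0 0 0 0 0 1; 0 0 0 0 0 0 1"
  force: 20

```text
clock: 1.35
tcp_pos: [584.3, -89.3, 222.4]
tcp_rot: [0.552, 0.834, 0.0, -0.0]
wrist_force: [0.1, -0.0, 0.2]
finger_gap: 0.018
```

```bash
python3 - <<'E'
from h import *
for n in ["scene","side","wrist"]:
    p,d=read_camera(n); np.savez(n+"1.npz",p=p,d=d)
    if n=="scene": x,y,w_,h=180,150,180,170
    elif n=="side": x,y,w_,h=190,165,190,140
    else: x,y,w_,h=0,0,560,420
    q=p[y:y+h,x:x+w_]; f=4 if n!="wrist" else 1.4
    if n=="scene": f=3.5
    cv2.imwrite(f"pics/{n}1.png",cv2.resize(q[:,:,::-1],None,fx=f,fy=f,interpolation=cv2.INTER_CUBIC))
s=state();print(s["tcp_pos"],s["tcp_rot"],s["finger_gap"])
E
```

```text
[584.14417061 -89.69865984 222.49640903] [ 5.52332405e-01  8.33623964e-01  2.28658337e-05 -1.62167597e-05] 0.006678665283309148
```

View pics/scene1.png

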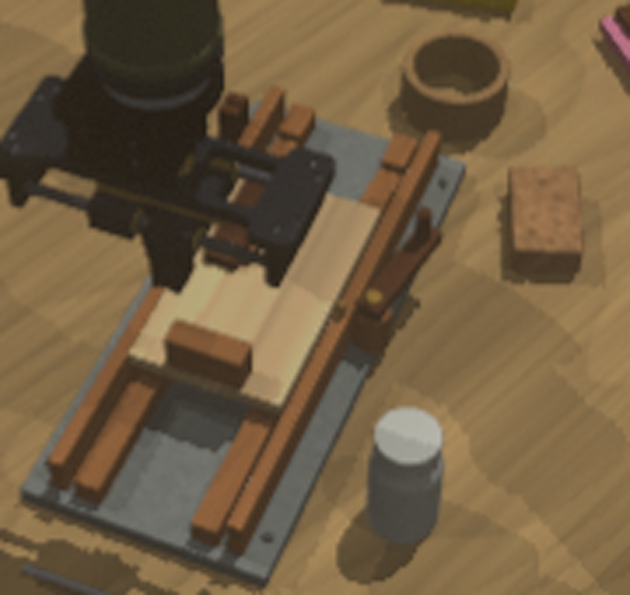

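View pics/side1.png

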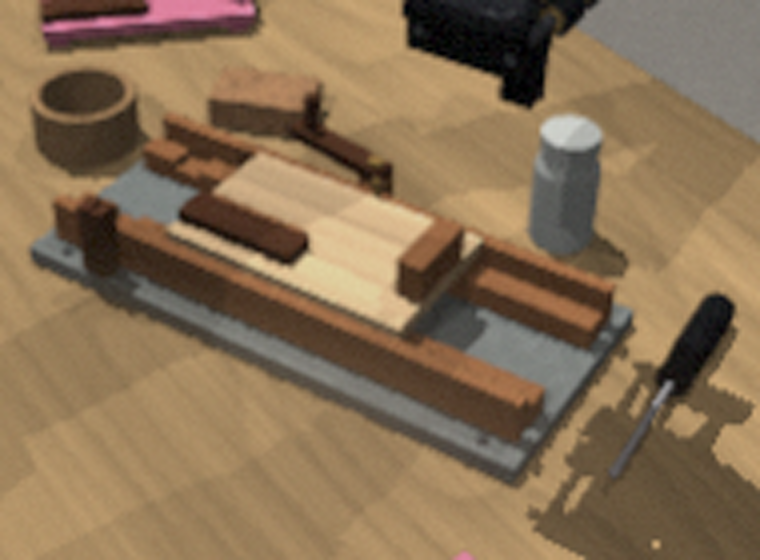

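View pics/wrist1.png

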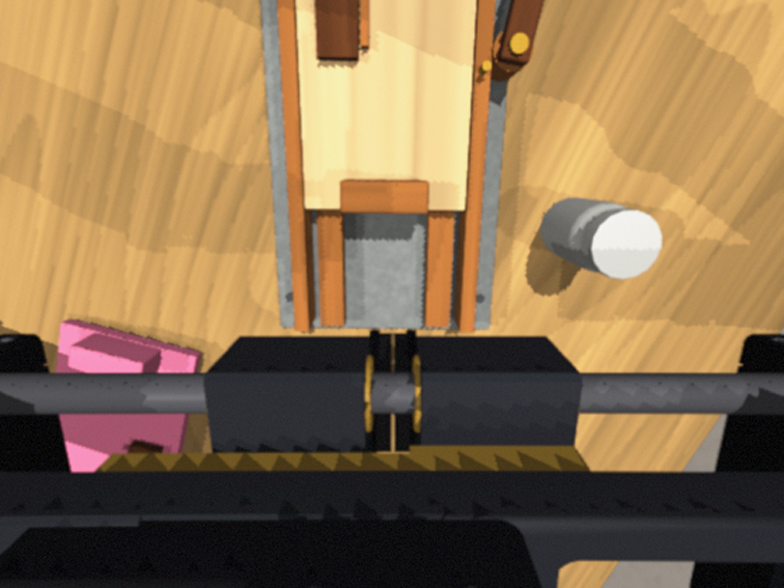

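```bash
python3 - <<'E'
from h import *
W=lambda l:np.array(l)/1.4
P=atz("wrist",W([(342,212),(427,212)]),88);print("block",P.round(1),j(P).round(1))
P=atz("wrist",W([(303,210),(466,210)]),56);print("deck rear",j(P).round(1))
P=atz("wrist",W([(282,328),(490,328)]),15);print("base rear",P.round(1),j(P).round(1))
P=atz("wrist",W([(519,43)]),66);print("pivot",P.round(1),j(P).round(1))
print("tip pix",proj("wrist",[state()["tcp_pos"]])*1.4, j(state()["tcp_pos"]))
S=lambda l:np.array(l)/3.5+[180,150]
P=atz("scene",S([(424,212),(373,297)]),[93.5,66]);print("scene peg,pivot",P.round(1),j(P).round(1))
S=lambda l:np.array(l)/4+[190,165]
P=atz("side",S([(313,97),(377,160)]),[93.5,66]);print("side peg,pivot",P.round(1),j(P).round(1))
E
```

```text
block [[535.4 -63.9  88. ]
 [588.3 -41.5  88. ]] [[-111.6   34.1]
 [-111.5  -23.3]]
deck rear [[-113.1   66.9]
 [-113.   -55. ]]
base rear [[ 517.8 -191.4   15. ]
 [ 691.2 -118.    15. ]] [[-222.2   99.9]
 [-222.   -88.4]]
pivot [[601.4  80.7  66. ]] [[ -4. -83.]]
tip pix [[394.4289969  350.54178555]] [[-154.28317992   -0.76373952]]
scene peg,pivot [[590.7 153.4  93.5]
 [604.8  84.6  66. ]] [[  67.1 -101.4]
 [  -1.8  -87.6]]
side peg,pivot [[588.3 150.6  93.5]
 [603.   84.3  66. ]] [[ 65.5 -98.1]
 [ -1.4 -85.8]]
```

Request:
carry_out:
  deltas: "-2 -1 -20 0 0 0 1; 0 0 -20 0 0 0 1; 0 0 -20 0 0 0 1; 0 0 -20 0 0 0 1; 0 0 -20 0 0 0 1; 0 0 -20 0 0 0 1; 0 0 -20 0 0 0 1; 0 0 -20 0 0 0 1; 0 0 0 0 0 0 1; 0 0 0 0 0 0 1"

```text
clock: 2.75
tcp_pos: [582.6, -91.0, 63.4]
tcp_rot: [0.553, 0.834, 0.0, 0.001]
wrist_force: [-0.4, 0.3, 0.6]
finger_gap: 0.009
```

Request:
carry_out:
  deltas: "-2.7 6.4 0 0 0 0 1; -2.7 6.4 0 0 0 0 1; -2.7 6.4 0 0 0 0 1; -2.7 6.4 0 0 0 0 1; -2.7 6.4 0 0 0 0 1; -2.7 6.4 0 0 0 0 1; -2.7 6.4 0 0 0 0 1; -2.7 6.4 0 0 0 0 1; -2.7 6.4 0 0 0 0 1; -2.7 6.4 0 0 0 0 1"

```text
clock: 4.0
tcp_pos: [554.9, -26.8, 62.7]
tcp_rot: [0.553, 0.833, -0.0, 0.0]
wrist_force: [1.1, -2.6, -0.7]
finger_gap: 0.003
```

```bash
cat > look.py <<'E'
from h import *
import sys
k=sys.argv[1]
for n in sys.argv[2:]:
    p,d=read_camera(n); np.savez(n+k+".npz",p=p,d=d)
    if n=="scene": x,y,w_,h,f=180,150,180,170,3.5
    elif n=="side": x,y,w_,h,f=190,165,190,140,4
    else: x,y,w_,h,f=0,0,560,420,1.4
    q=p[y:y+h,x:x+w_]
    cv2.imwrite(f"pics/{n}{k}.png",cv2.resize(q[:,:,::-1],None,fx=f,fy=f,interpolation=cv2.INTER_CUBIC))
s=state();print(s["clock"],s["tcp_pos"],s["wrist_force"],j(s["tcp_pos"]))
E
python3 look.py 2 side
```

```text
4.05 [554.54225768 -25.53392128  62.65608245] [ 0.42851153 -1.45805716 -0.01310429] [[-83.65674592   1.53707412]]
```

View pics/side2.png

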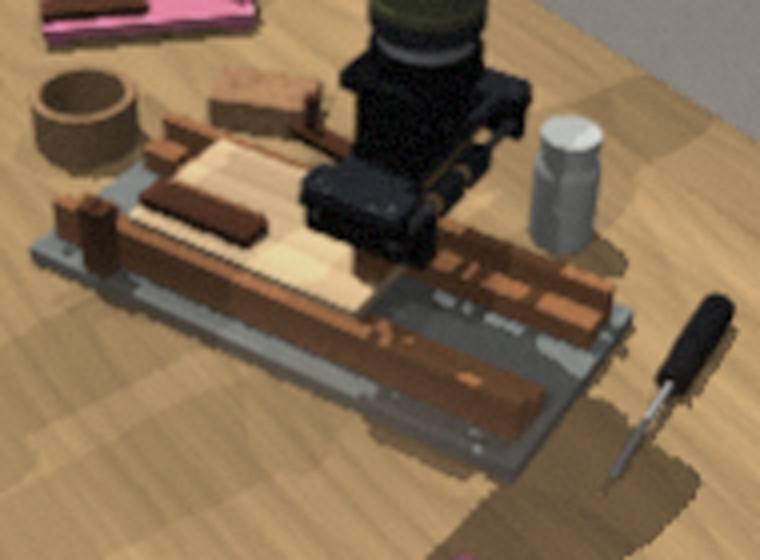

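The carriage is sliding straight: its push block is against the finger near (375,265), and it rides high with about 3 N of force. I'll continue slowly.

Request:
carry_out:
  deltas: "-1.2 2.8 0 0 0 0 1; -1.2 2.8 0 0 0 0 1; -1.2 2.8 0 0 0 0 1; -1.2 2.8 0 0 0 0 1; -1.2 2.8 0 0 0 0 1; -1.2 2.8 0 0 0 0 1; -1.2 2.8 0 0 0 0 1; -1.2 2.8 0 0 0 0 1; -1.2 2.8 0 0 0 0 1; -1.2 2.8 0 0 0 0 1"

```text
clock: 5.3
tcp_pos: [542.9, 1.3, 62.6]
tcp_rot: [0.553, 0.833, 0.0, -0.0]
wrist_force: [0.4, -0.3, -0.3]
finger_gap: 0.005
```

```bash
python3 look.py 3 side
```

```text
5.35 [542.30868093   2.42401397  62.3541267 ] [ 1.2518863  -4.42327929  2.60204547] [[-53.14192629   1.92736428]]
```

View pics/side3.png

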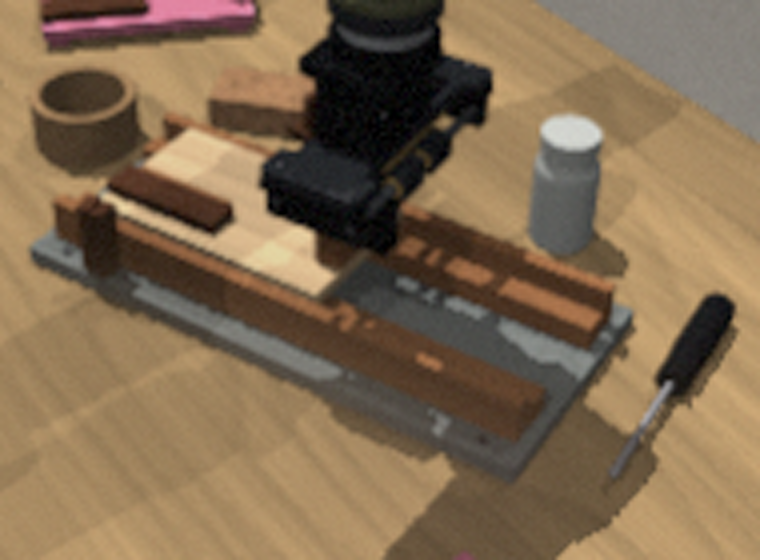

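Request:
carry_out:
  deltas: "-0.8 1.8 0 0 0 0 1; -0.8 1.8 0 0 0 0 1; -0.8 1.8 0 0 0 0 1; -0.8 1.8 0 0 0 0 1; 0 0 0 0 0 0 1; 0 0 0 0 0 0 1; 0 0 0 0 0 0 1; 0 0 0 0 0 0 1; 0 0 0 0 0 0 1; 0 0 0 0 0 0 1"

```text
clock: 6.6
tcp_pos: [540.3, 6.2, 62.5]
tcp_rot: [0.553, 0.833, -0.001, 0.001]
wrist_force: [3.0, -6.4, -1.6]
finger_gap: 0.008
```

```bash
python3 look.py 4 side
```

```text
6.65 [540.35395235   6.30742706  62.56881185] [ 4.25181942 -7.26444847 -1.16781542] [[-48.80395111   2.21690267]]
```

View pics/side4.png

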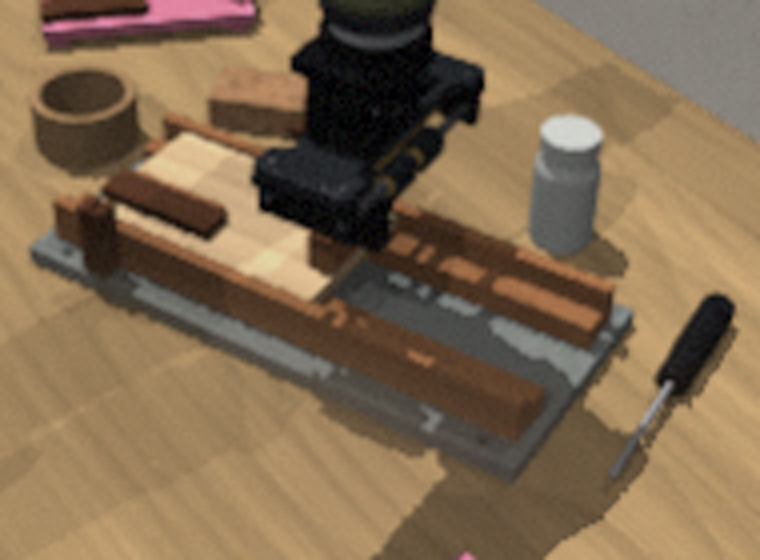

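The hold at about 8 N is static after the step, and the deck looks lower against the fence. I'll back off, rise and check.

Request:
carry_out:
  deltas: "3.1 -7.4 0 0 0 0 1; 3.1 -7.4 0 0 0 0 1; 3.1 -7.4 0 0 0 0 1; 0 0 25 0 0 0 1; 0 0 25 0 0 0 1; 0 0 25 0 0 0 1; 0 0 25 0 0 0 1; 20 0 20 0 0 0 1; 20 0 20 0 0 0 1; 0 0 0 0 0 0 1"

```text
clock: 7.9
tcp_pos: [590.8, -13.9, 203.9]
tcp_rot: [0.552, 0.834, 0.001, 0.001]
wrist_force: [0.1, -0.4, 0.1]
finger_gap: 0.006
```

```bash
python3 look.py 5 side scene wrist; python3 - <<'E'
from h import *
for n,g in (("side",[(255,205),(262,215),(272,222),(255,225)]),):
    d=np.load(n+"5.npz")["d"]; 
    d0=np.load(n+"1.npz")["d"]
    # deck height: map all pixels to world, select inside carriage deck
    for dd,cx in ((d0,-13),(d,58)):
        v,u=np.mgrid[0:420,0:560]; P=bydepth(n,np.c_[u.ravel(),v.ravel()],dd); q=j(P)-[cx,2]
        for a,b in ((-70,-30),(-30,30),(30,80)):
            m=(q[:,0]>a)&(q[:,0]<b)&(q[:,1]>-45)&(q[:,1]<12)&(P[:,2]>35)&(P[:,2]<75); print(cx,a,b,m.sum(),np.median(P[m,2]))
E
```

```text
8.05 [587.84156365 -14.05822547 201.29457552] [-0.5159677  -0.49872599  0.52096631] [[-86.04305989 -33.60322864]]
-13 -70 -30 101 56.9156896077418
-13 -30 30 233 56.71073990851335
-13 30 80 168 56.816485816884494
58 -70 -30 84 49.809822091754086
58 -30 30 218 49.69494630803524
58 30 80 159 49.8762307820831
```

View pics/side5.png

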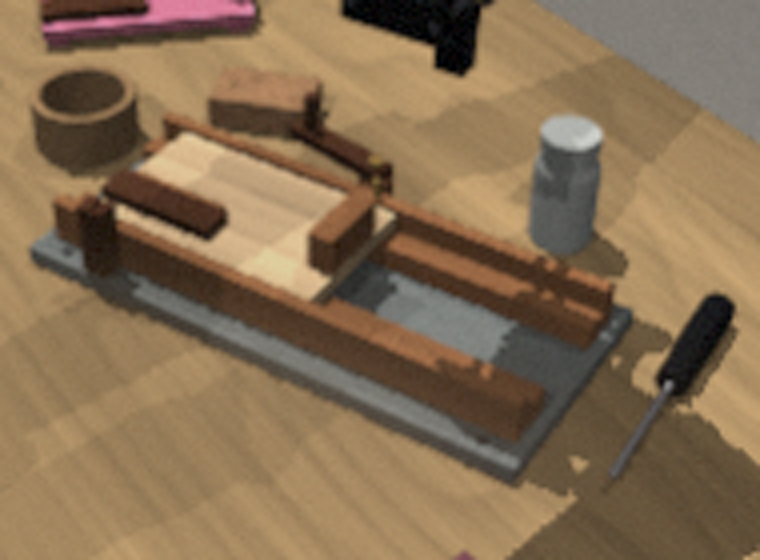

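View pics/wrist5.png

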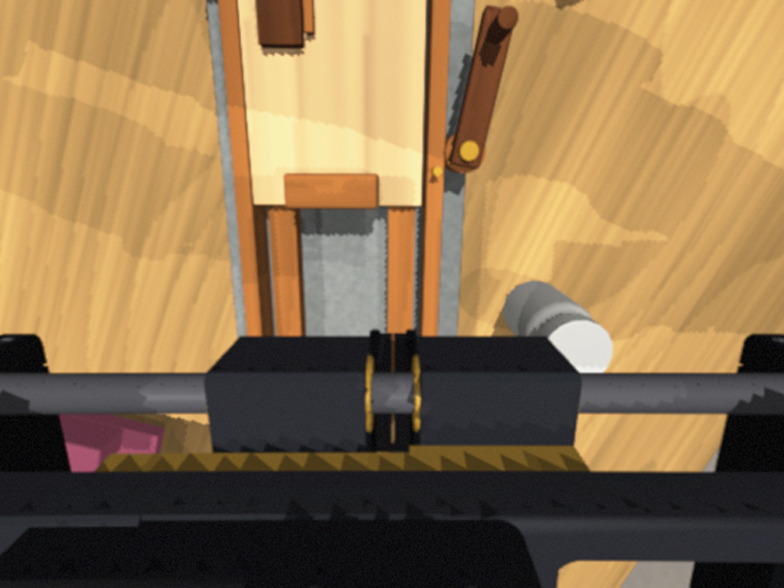

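View pics/scene5.png

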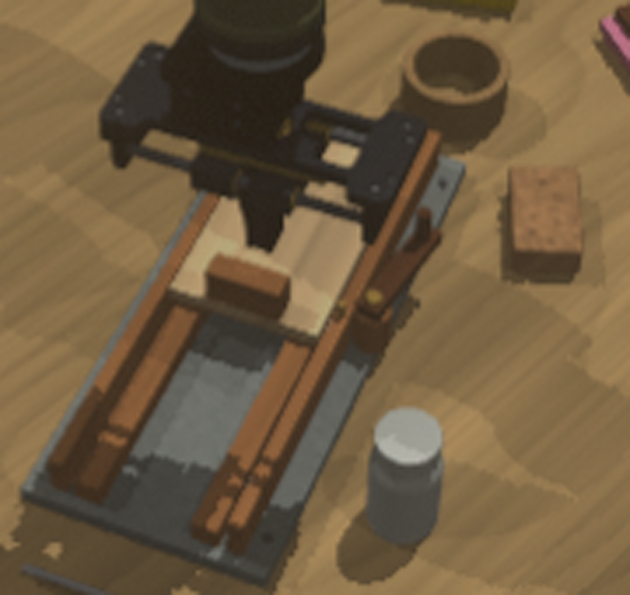

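```bash
python3 - <<'E'
from h import *
W=lambda l:np.array(l)/1.4
P=atz("wrist",W([(507,18),(469,151)]),[93.5,66]);print(P.round(1),j(P).round(1))
P=atz("wrist",W([(285,207),(378,207)]),81);print("block rear",j(P).round(1))
pv=np.array([603.5,84.5])
for th in [-.18]:
    print("peg",pv+70*np.array([np.cos(A+th),np.sin(A+th)]))
E
```

```text
[[586.2 148.4  93.5]
 [600.9  80.6  66. ]] [[ 64.3 -95.4]
 [ -3.9 -82.5]]
block rear [[-38.8  36.4]
 [-38.7 -23.3]]
peg [588.24576003 152.81770022]
```

The side depth gives the deck top at 49.8 mm (was 56.8) at the rear, middle and front, so the carriage has dropped level. Now the button: I'll go above the clockwise side of the peg, with the jaw line radial.

Request:
carry_out:
  deltas: "3.5 17.5 0 0 0 -0.175 1; 3.5 17.5 0 0 0 -0.175 1; 3.5 17.5 0 0 0 -0.175 1; 3.5 17.5 0 0 0 -0.175 1; 3.5 17.5 0 0 0 -0.175 1; 3.5 17.5 0 0 0 -0.175 1; 3.5 17.5 0 0 0 -0.175 1; 3.5 17.5 0 0 0 -0.175 1; 3.5 17.5 0 0 0 -0.175 1; 3.5 17.5 0 0 0 -0.175 1"

```text
clock: 9.3
tcp_pos: [622.9, 161.1, 201.3]
tcp_rot: [0.994, 0.107, -0.001, 0.0]
wrist_force: [0.5, 0.0, 0.3]
finger_gap: 0.009
```

```bash
python3 look.py 6 scene wrist; python3 -c "
from h import *
s=state();print(s['joint_pos'].round(2)); M=R.from_quat(s['tcp_rot']).as_matrix(); print('tool y ang',np.degrees(np.arctan2(M[1,1],M[0,1])))"
```

```text
9.4 [622.61140047 163.55966649 201.22702026] [0.51983638 0.2589999  0.21813547] [[  64.04617369 -134.74807061]]
[-0.28  0.32 -0.02  1.5   0.    1.33 -1.65]
tool y ang -77.1588376931696
```

View pics/wrist6.png

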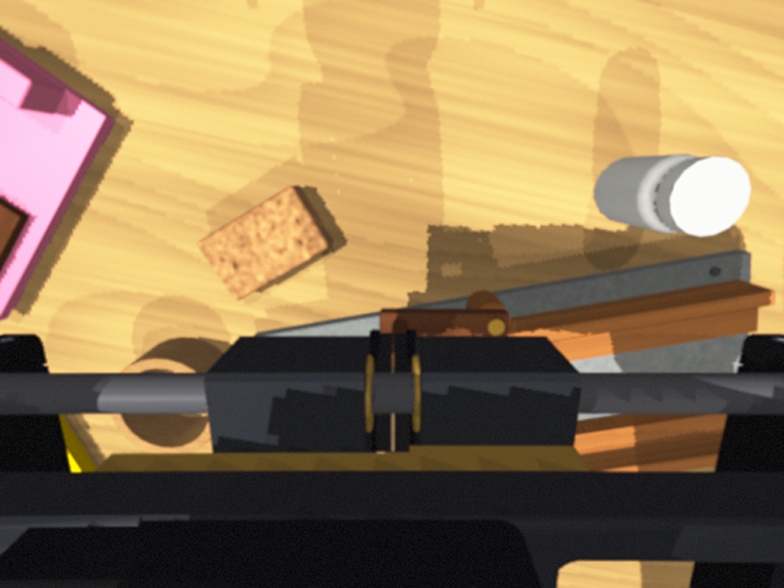

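View pics/scene6.png

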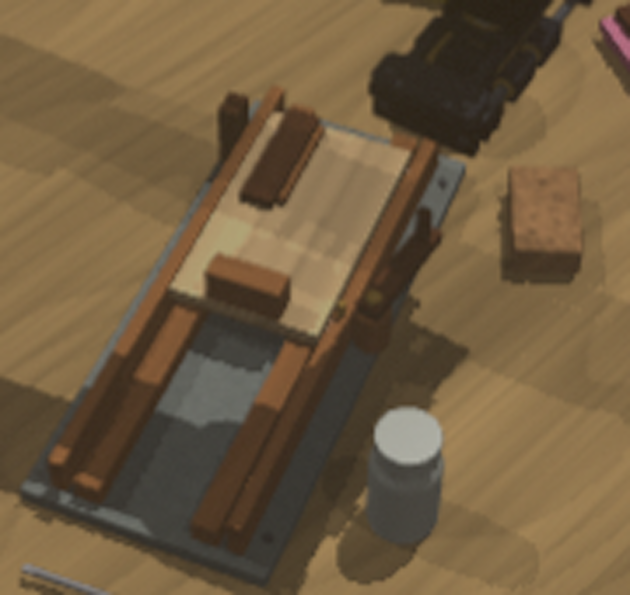

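Request:
carry_out:
  deltas: "0 0 -16 0 0 0 1; 0 0 -16 0 0 0 1; 0 0 -16 0 0 0 1; 0 0 -16 0 0 0 1; 0 0 -16 0 0 0 1; 0 0 -16 0 0 0 1; 0 0 -16 0 0 0 1; 0 0 -16 0 0 0 1; 0 0 0 0 0 0 1; 0 0 0 0 0 0 1"

```text
clock: 10.65
tcp_pos: [624.5, 161.1, 75.0]
tcp_rot: [0.994, 0.11, 0.0, -0.0]
wrist_force: [-0.5, 0.2, 0.0]
finger_gap: 0.007
```

```bash
python3 - <<'E'
from h import *
s=state();print(s['tcp_pos'],s['wrist_force'])
pv=np.array([603,83.7])
def f(th,t): 
    a=A+th; er=np.array([np.cos(a),np.sin(a)]); et=np.array([-er[1],er[0]]); return pv+70*er+t*et
p=s['tcp_pos'][:2]; t0=-.185
seq=[(t0,-27),(t0,-18)]+[(t0+.1*k,-17) for k in range(1,19)]
for th,t in seq:
    q=f(th,t); print(round(th,3),(q-p).round(1),q.round(1),j(q).round(0)); p=q
E
```

```text
[624.54210967 161.09561558  75.00612385] [-0.47051495  0.23010092  0.00472311]
-0.185 [-10.1  -3.3] [614.5 157.8] [[  62. -125.]]
-0.185 [-8.8 -1.9] [605.7 155.9] [[  64. -116.]]
-0.085 [-8.2 -0.4] [597.5 155.5] [[  66. -108.]]
0.015 [-7.1 -0.9] [590.4 154.6] [[  68. -102.]]
0.115 [-7.  -1.6] [583.3 153. ] [[ 70. -94.]]
0.215 [-6.8 -2.3] [576.5 150.7] [[ 70. -87.]]
0.315 [-6.6 -3. ] [570.  147.7] [[ 70. -80.]]
0.415 [-6.2 -3.6] [563.7 144.1] [[ 69. -73.]]
0.515 [-5.8 -4.2] [557.9 139.9] [[ 67. -66.]]
0.615 [-5.4 -4.8] [552.5 135.1] [[ 65. -59.]]
0.715 [-4.9 -5.3] [547.6 129.8] [[ 62. -53.]]
0.815 [-4.3 -5.8] [543.3 124. ] [[ 58. -46.]]
0.915 [-3.7 -6.2] [539.6 117.9] [[ 54. -40.]]
1.015 [-3.1 -6.5] [536.5 111.4] [[ 49. -35.]]
1.115 [-2.4 -6.8] [534.1 104.6] [[ 44. -30.]]
1.215 [-1.7 -7. ] [532.3  97.6] [[ 38. -26.]]
1.315 [-1.  -7.1] [531.3  90.5] [[ 32. -22.]]
1.415 [-0.3 -7.2] [531.   83.3] [[ 26. -19.]]
1.515 [ 0.4 -7.2] [531.4  76.1] [[ 19. -17.]]
1.615 [ 1.1 -7.1] [532.5  69. ] [[ 12. -15.]]
```

Request:
carry_out:
  deltas: "-10 -3.3 0 0 0 0 1; -8.8 -1.9 0 0 0 0 1; -8.2 -0.4 0 0 0 0.1 1; -7.1 -0.9 0 0 0 0.1 1; -7 -1.6 0 0 0 0.1 1; -6.8 -2.3 0 0 0 0.1 1; -6.6 -3 0 0 0 0.1 1; -6.2 -3.6 0 0 0 0.1 1; -5.8 -4.2 0 0 0 0.1 1; -5.4 -4.8 0 0 0 0.1 1"

```text
clock: 11.9
tcp_pos: [551.6, 135.3, 75.1]
tcp_rot: [0.872, 0.49, 0.001, -0.0]
wrist_force: [-0.1, 2.6, -0.5]
finger_gap: 0.003
```

```bash
python3 look.py 7 scene side
```

```text
12.0 [551.4953957  134.50281268  75.06118623] [-0.126149    0.42979894 -0.64509755] [[ 64.95236473 -57.93032718]]
```

View pics/scene7.png

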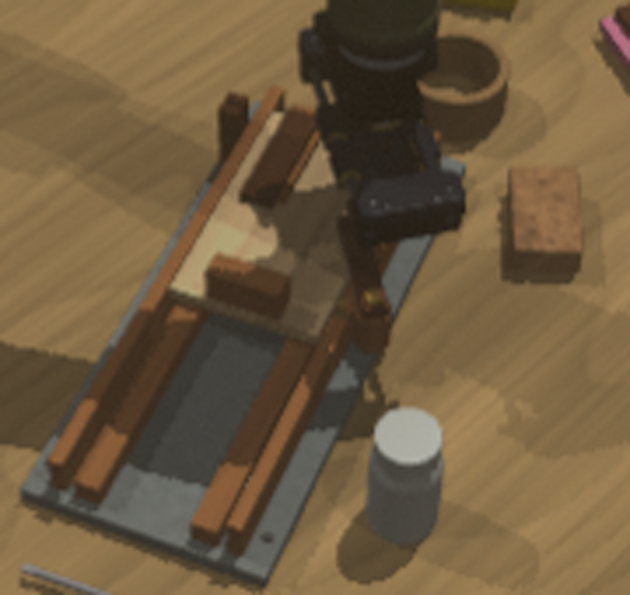

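View pics/side7.png

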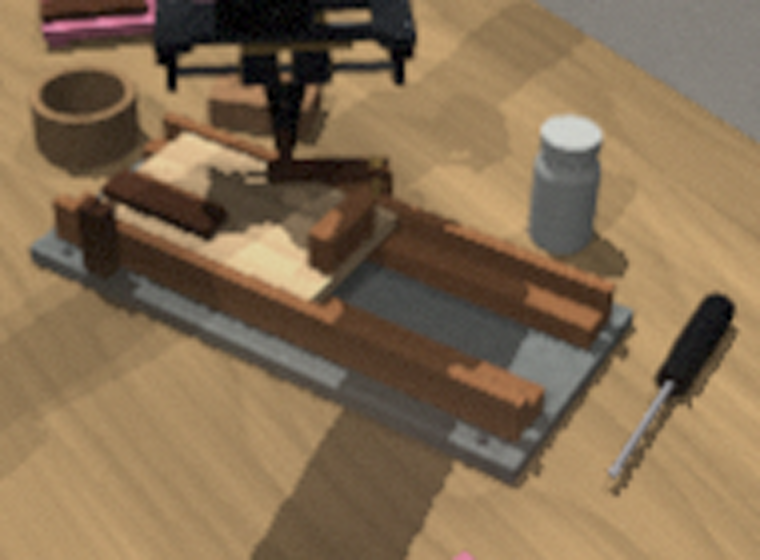

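The button is swinging in over the deck (bar from (270,170) to (380,175) in the side view). I'll continue the arc.

Request:
carry_out:
  deltas: "-4.9 -5.3 0 0 0 0.1 1; -4.3 -5.8 0 0 0 0.1 1; -3.7 -6.2 0 0 0 0.1 1; -3.1 -6.5 0 0 0 0.1 1; -2.4 -6.8 0 0 0 0.1 1; -1.7 -7 0 0 0 0.1 1; -1 -7.1 0 0 0 0.1 1; -0.3 -7.2 0 0 0 0.1 1; 0.2 -3.6 0 0 0 0.05 1; 0.2 -3.6 0 0 0 0.05 1"

```text
clock: 13.25
tcp_pos: [530.8, 76.0, 74.8]
tcp_rot: [0.573, 0.819, 0.0, -0.0]
wrist_force: [-0.2, 0.8, 0.7]
finger_gap: 0.007
```

```bash
python3 look.py 8 side scene
```

```text
13.35 [531.11150156  75.52891384  74.82725143] [ 0.29894237  0.02056498 -0.29945203] [[ 18.55833122 -16.20482491]]
```

View pics/side8.png

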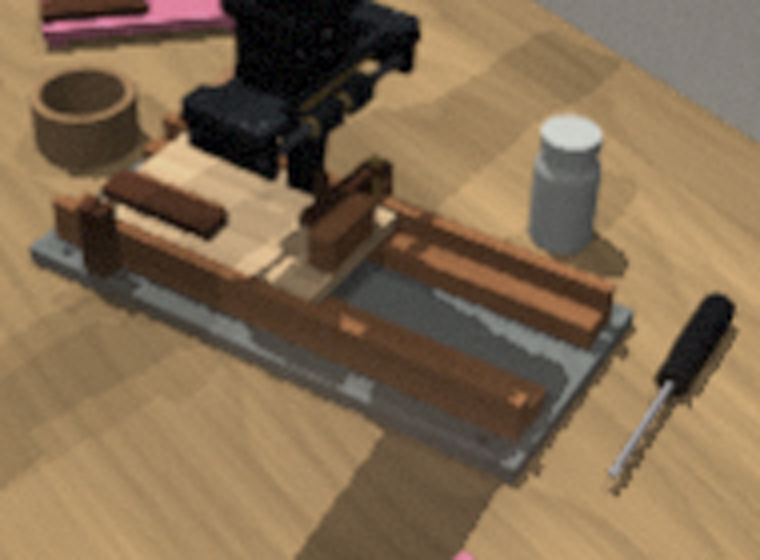

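View pics/scene8.png

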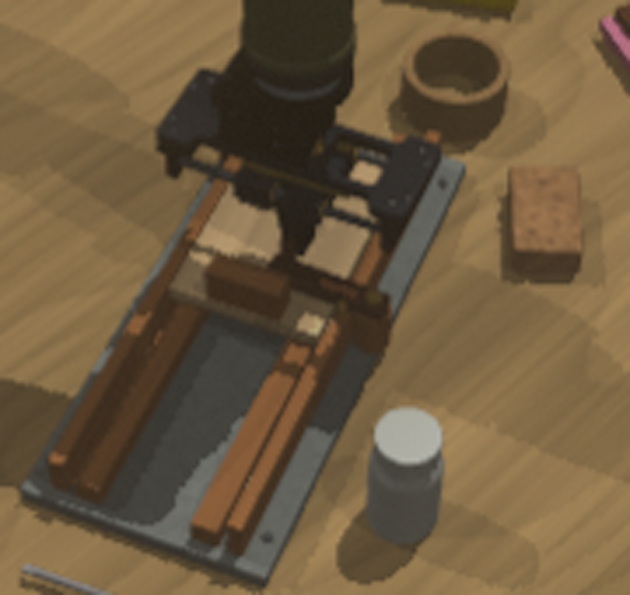

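Request:
carry_out:
  deltas: "0.4 -0.9 0 0 0 0 1; 0.4 -0.9 0 0 0 0 1; 0.4 -0.9 0 0 0 0 1; 0.4 -0.9 0 0 0 0 1; 0.4 -0.9 0 0 0 0 1; 0 0 0 0 0 0 1; 0 0 0 0 0 0 1; 0 0 0 0 0 0 1; 0 0 0 0 0 0 1; 0 0 0 0 0 0 1"

```text
clock: 14.6
tcp_pos: [532.8, 71.7, 74.5]
tcp_rot: [0.573, 0.819, -0.0, -0.0]
wrist_force: [-4.3, 3.2, 1.3]
finger_gap: 0.003
```

```bash
python3 -c "
from h import *
s=state();print(s['tcp_pos'],s['wrist_force'],j(s['tcp_pos']))"
```

```text
[532.79398058  71.7171104   74.45350468] [-4.27690215  3.15506382  1.26886335] [[ 14.39226063 -16.27143602]]
```

A steady 5 N with no motion (friction at the peg is under 1 N), so it's on the stop pin. I'll withdraw along +x of the jig, rise and look.

Request:
carry_out:
  deltas: "-2 4.6 0 0 0 0 1; -2 4.6 0 0 0 0 1; -2 4.6 0 0 0 0 1; -2 4.6 0 0 0 0 1; 0 0 25 0 0 0 1; 0 0 25 0 0 0 1; 0 0 25 0 0 0 1; 0 15 25 0 0 0 1; 0 25 25 0 0 0 1; 0 25 25 0 0 0 1"

```text
clock: 15.85
tcp_pos: [525.2, 155.5, 225.6]
tcp_rot: [0.573, 0.819, 0.0, 0.0]
wrist_force: [0.5, 1.0, -0.3]
finger_gap: 0.007
```

Request:
carry_out:
  deltas: "0 25 0 0 0 0 1; 0 25 0 0 0 0 1; 0 25 0 0 0 0 1; 0 25 0 0 0 0 1; 0 0 0 0 0 0 1; 0 0 0 0 0 0 1; 0 0 0 0 0 0 1; 0 0 0 0 0 0 1; 0 0 0 0 0 0 1; 0 0 0 0 0 0 1"

```text
clock: 17.1
tcp_pos: [525.3, 254.6, 224.6]
tcp_rot: [0.573, 0.819, 0.0, 0.0]
wrist_force: [-0.5, 0.4, -0.3]
finger_gap: 0.005
```

```bash
python3 look.py 9 side scene; python3 - <<'E'
from h import *
d=np.load("side9.npz")["d"]; v,u=np.mgrid[0:420,0:560]; P=bydepth("side",np.c_[u.ravel(),v.ravel()],d); q=j(P)-[58,2]
for a,b in ((-30,30),(30,80)):
    m=(q[:,0]>a)&(q[:,0]<b)&(q[:,1]>-45)&(q[:,1]<12)&(P[:,2]>35)&(P[:,2]<56); print(a,b,m.sum(),np.median(P[m,2]))
d=np.load("scene9.npz")["d"]; P=bydepth("scene",np.c_[u.ravel(),v.ravel()],d); q=j(P)
m=(P[:,2]>60)&(P[:,2]<69)&(q[:,0]>-40)&(q[:,0]<60)&(q[:,1]<20)&(q[:,1]>-110); print(m.sum())
c,(sx,sy),a=cv2.minAreaRect(q[m].astype(np.float32)); print("bar rect",c,sx,sy,a)
E
```

```text
17.2 [525.20516731 254.7478079  224.57574348] [ 0.43508481 -0.12894789 -0.30572345] [[185.95045694 -80.50236   ]]
-30 30 216 49.617696280728296
30 80 161 49.96160912643029
242
bar rect (-13.966909408569336, -39.09465789794922) 49.94844055175781 118.47737884521484 1.2897591590881348
```

View pics/side9.png

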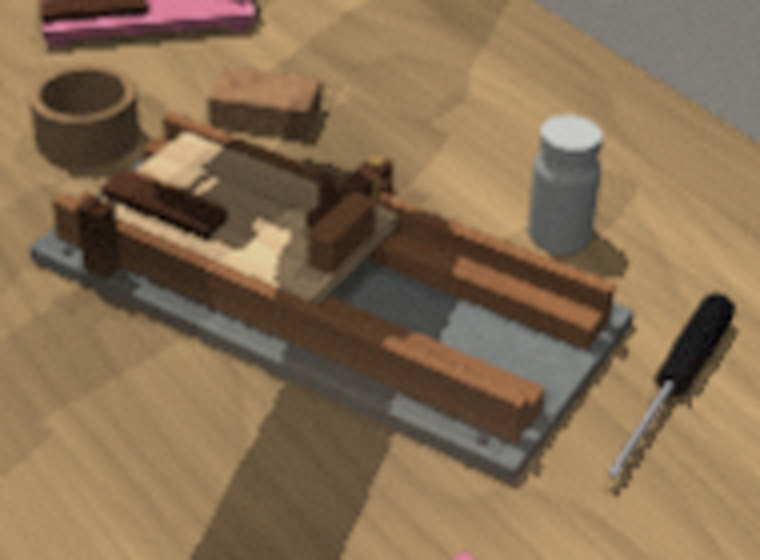

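View pics/scene9.png

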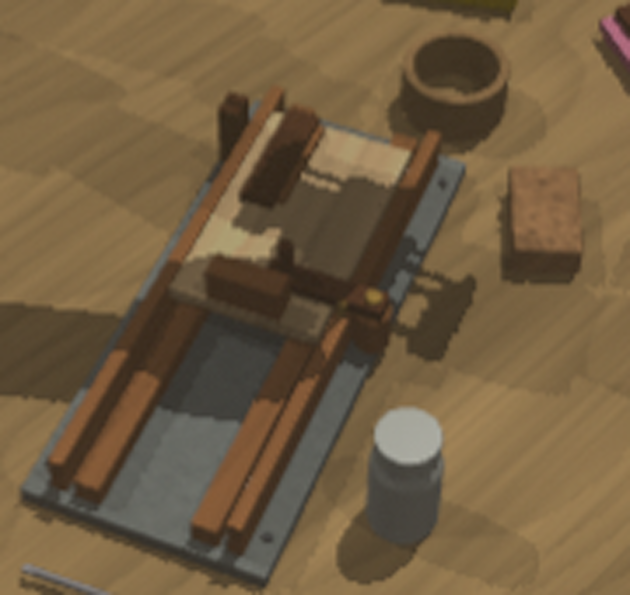

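```bash
python3 - <<'E'
from h import *
for n,f,o,pts in (("scene",3.5,[180,150],[(286,243),(374,297)]),):
    P=atz(n,np.array(pts)/f+o,[93.5,66]); q=j(P); d=q[0]-q[1]; print(q.round(1),np.hypot(*d),np.arctan2(d[1],d[0]))
p=np.load("side9.npz")["p"][195:235,250:300]; cv2.imwrite("pics/side9z.png",cv2.resize(p[:,:,::-1],None,fx=14,fy=14,interpolation=cv2.INTER_CUBIC))
p=np.load("scene9.npz")["p"][205:255,235:305]; cv2.imwrite("pics/scene9z.png",cv2.resize(np.clip(p[:,:,::-1]*1.6,0,255).astype('uint8'),None,fx=11,fy=11,interpolation=cv2.INTER_CUBIC))
E
```

```text
[[  0.8 -17.8]
 [ -1.5 -88.3]] 70.50896352019375 1.5381568211898846
```

View pics/scene9z.png

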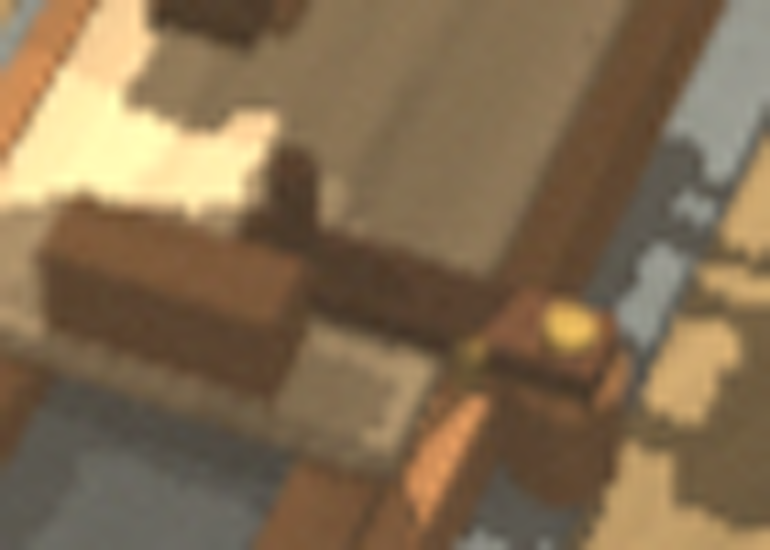

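View pics/side9z.png

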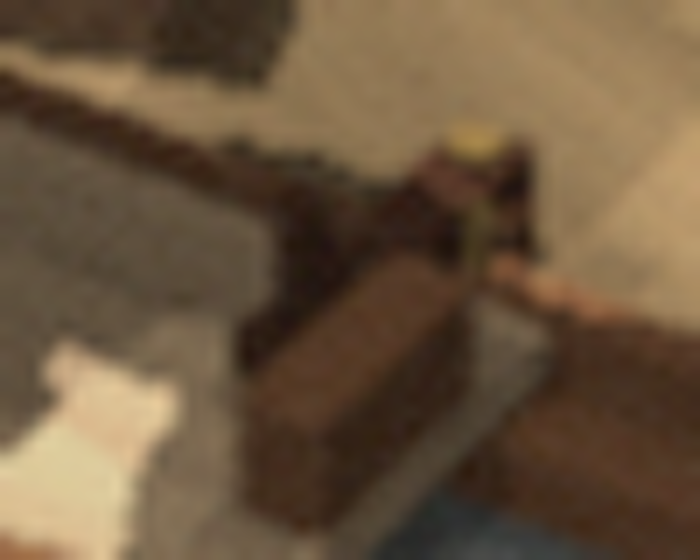

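The bar lies square against the brass stop pin (470,350 in the scene crop). The peg measures 70.5 mm from the pivot at 1.54 rad, and the deck is at 49.6 to 50.0 mm. Nothing is touching the robot, so I'll hand in.

```bash
python3 -c "
from rig import *
print(sign_off(), state()['clock'])"
```

```text
the job is handed in; nothing more can be done
the job is handed in; nothing more can be done
```

The carriage is down in the notches and the turn-button lies across it at its stop pin. I handed the job in shortly after 17.2 s on the robot's clock; no verdict is reported.

- **Carriage:** I pushed it along the rails with the closed fingertips on the push block. It stopped against the notch walls at about 8 N. The deck top fell from 56.8 to 49.8 mm, the same at the rear, middle and front. In the last check it read 49.6 and 50.0 mm (middle and front only). Dropped, it should read 49 mm.
- **Turn-button:** I swept it round by its peg until it held a steady 5 N against the pin. After withdrawing, the peg measured 1.54 rad from the pivot, at a radius of 70.5 mm.
- **Bystanders:** The tape roll, sanding block, glue jar and screwdriver show no movement in the pictures; I did not measure this. The robot ended clear of everything, at 225 mm height.

Two checks disagreed or failed:
- **Wrist camera:** It placed the jig about 5 mm further left than the scene camera did, so I compromised by aiming 2 mm over.
- **Automatic bar outline:** A depth-based fit of the bar picked up other parts and was useless, so the final angle rests on the hand-read peg and pivot pixels and on the pin contact.

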